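# Plug a fresh gas filter into the incubator's push-fit port

## Task

Take the fresh white filter with the blue bands out of the rack and push its rigid tube straight down into the blue-ringed push-fit port, past the seal until it bottoms fully home and the green tell-tale tab stands out of its side, never pressing on the port harder than 25 N; let go of it. Only when it is home, swing the red gas valve lever fully over to open. Do not touch the tell-tale tab, and leave the two brown spent filters, the oil bottle and the objective case where they stand.

Things in the scene. Friction and masses are not known exactly. Their poses are not given: they have to be found in the camera images.
- filter: The fresh filter, standing in one of the rack's holes: white cylinder 30 mm wide, 50 mm tall with blue bands, below it a clear rigid tube 12 mm wide, 60 mm long (last 2 mm taper to 8 mm), on top a nipple 10 mm wide and tall; about 60 g. Origin: centre of the tube's lower end; z up the axis; the white cylinder spans z = 60 to 110 mm.
- filter_grip (a point): Point on the fresh filter's axis 90 mm above the tube's lower end, a good height to grip the white cylinder (30 mm wide).
- rack: Aluminium block 60 x 250 x 66 mm (x, y, z), fixed, origin at the centre of its underside; 16 mm through-holes at its y = -80, 0, +80 mm. The filters hang in them by the cylinders' undersides on its top, tube ends 6 mm above the bench, 2 mm of side play.
- port: Gas inlet unit, off-white block 90 x 120 x 60 mm (x, y, z), fixed, origin at the centre of its underside. Mid-top is the push-fit port, an upright bore in a blue ring: 14 mm wide, mouth chamfer 2 mm. When home, the underside of the filter's white cylinder is 11 to 27 mm above the block, and the seal keeps it there.
- port_mouth (a point): Centre of the bore's mouth, on the block's top, 60 mm above the bench. A springy seal about 12 to 18 mm down takes 4 to 12 N to pass, then the tube slides on with 0 to 7 N. At 30 to 46 mm down (varies, unseen) the tube end meets a seat that gives way 3 mm under 6 to 15 N in all, driving out the green tab, then stops hard: home.
- pin (a joint): How far in m the green tell-tale tab (30 mm wide, 6 mm thick) stands out of the slot in the middle of the port block's +x side, below its top: 0 = in, flush and unseen; 0.012 = fully out, the tube is home. It comes out 4 mm for each mm that the seat is pushed down and stays where it got to.
- valve (a joint): Angle of the red-balled gas valve lever in rad: 0 = closed, leaning 0.5 rad towards the -x of its base; 1.0 = fully open, leaning 0.5 rad towards +x. Stiff enough to stay where it is left; about 1 N at the ball moves it; it stops hard at 1.0.
- valve_tip (a point): Centre of the red ball (26 mm in diameter) at the end of the lever, 80 mm from the hinge.
- valve_base: Grey valve block 70 x 50 x 25 mm (x, y, z), fixed, origin at the centre of its underside. The lever's hinge runs along its y, 22 mm above the bench over the origin; opening swings the ball towards its +x.
- spent1: Spent filter: same shape and size as the fresh one, brown with black bands, in another rack hole. Leave alone.
- spent2: Second spent filter, the same. Leave alone.
- oil: Small amber immersion oil bottle, 36 mm in diameter, 75 mm tall, loose on the bench; origin at the centre of its underside. Leave alone.
- objective_case: Clear plastic objective case with a black cap, 48 mm in diameter, 60 mm tall, loose on the bench; origin at the centre of its underside. Leave alone.
There are look-alikes about, which are no part of the job. Of the things like the filter, leave any that is orange or pink; of the rest the larger one is meant.

How it is judged:
By the outcome, as a careful person would: the job done as asked, in the order asked, and still so for the second after the job is handed in, with the robot touching nothing.
It also fails if it takes over 72 s, if anything falls off the work surface, if the arm or the gripper's body presses on something with over 40 N, if the wrist force passes 120 N, or if a joint passes its speed limit or range.

## Robot

A 6-joint arm with a two-finger parallel gripper is mounted at the origin on the work surface. World frame = base frame: x ahead of the robot, y to its left, z up, the work surface at z = 0. Lengths are in mm, angles in rad, forces in N, time in s.
With the tool pointing down it reaches from about 275 to 825 mm from the base axis. Payload 5.2 kg.
Tool frame: the origin (TCP) lies on the centre line of the jaws, within the pads' length; the fingertips stand 25 mm ahead of it and the grasp point (between the pads) lies 6 mm ahead of it; z points along the fingers, y is the line along which they close (so a half turn about z gives the same grasp; the last joint's range is limited). The gripper opens to 93 mm and grips with 3 to 60 N. Pads are 15 mm wide; open, the fingers measure 128 mm over their backs; the gripper's body (75 mm by 188 mm) begins 65 mm behind the grasp point.
Start: joints at [0.987, 0.259, 1.535, -0, 1.348, -0.203], TCP at [204.394, 510.616, 243.653] pointing down, gripper open.
Joint ranges: [-3.14, 3.14], [-0.91, 2.08], [0.19, 2.58], [-1.22, 4.36], [0.22, 2.71], [-3.12, 3.12]. Speed limits (rad/s): [2.57, 2.57, 3.14, 3.14, 3.14, 3.14].

## Interface

Orientations are given as a 3x3 rotation matrix whose columns are the frame's x, y, z axes.
In Python, from plant import bot, vision, order gives the robot as it stands.
- The arm moves only by the shell command python3 -m jog 'ROWS' [FORCE]. ROWS is JSON, a list of rows, each a list of 3 entries, a list of its own where there are three numbers: the shift along the tool's x, y, z in m, then the turn, a rotation vector about the tool's x, y, z in rad, then the finger opening in m, from 0 to 0.093. A call has 1 to 12 rows; each row shifts and turns the commanded pose from where the row before left it, along the tool's axes as they then stand; what a row does not reach is not made up. A row lasts 1/8 s, in which the tool goes at most 62.5 mm and 10.7 degrees, less where a joint would pass 70% of its speed; a pose out of reach is approached as far as the arm can. A call is refused whole if a number of a shift passes 0.0625 or a number of a turn 0.188, either way. A call with a gripper value outside its range is refused whole. The fingers move at their own pace and stop on an object; FORCE is the grip in N (left out, the last holds). Time passes only in rows, so rows that do not move let the fingers close. It gives the time, the measured TCP pose, the force, the opening and the grip force at its end, in the units of the state.
- bot.read_state(): the state, without advancing time (a new reading comes with each control period).
- vision.read_camera(name): name is "scene" or "top" or "wrist"; returns (picture, depth): 384x512x3 uint8, blue, green, red; 384x512 float32, mm along the optical axis (not along the pixel's ray), 0 where there is no reading.
- vision.calibration(name): a dict with "intrinsics" (3x3 intrinsics, pixels), "R" (3x3) and "t" (3): a world point X has camera coordinates R X + t. Camera axes: x right, y down, z forward; pixel columns grow to the right and rows downward; lengths in mm; the calibration is good to about 2 mm. A picture is of the moment at which its call begins: read the wrist's pose just before it. calibration takes no time and is no camera call; for the wrist camera it gives the pose at the moment of the call.
- order.job_done(): hands the job in; it is judged then, once.
Trained networks look in the newest picture that a camera, given by its name, has taken for a name from the list of things; names that differ only in an ending like _2 or _b are one class to them, and where a whole thing is asked for, a point or a joint stands for the part that bears it (a point fixed in the world has none). Each returns a list of dicts, best first, with "p" (0 to 1); they miss things now and then, are a little off and sometimes report something else, mostly with a low value. They report only what shows in the picture. A call takes as long as a camera call. They do not tell look-alikes from the thing itself.
- vision.recognise(camera, target): "position" ([x, y, z] in mm, in world coordinates, good to about 4 mm: the middle of the surface that is visible of it).
- vision.mark_of(camera, target): "position" ([x, y, z] in mm, in world coordinates, good to about 4 mm: a listed point, or the origin of a listed thing).
The state is a dict: "clock": time; "q": joint angles; "qd": joint speeds; "effort": joint torques, N m; "eef_pos": TCP position; "tcp_rot": TCP orientation; "wrist_force": force on the tool from outside, world axes, zero at the start; "ft_torque": the same for the moment, N m; "gripper_width": finger opening in mm; "gripper_force": force on a finger pad.
Only numpy, scipy, OpenCV 4.12 (cv2) and the standard library are available. Lean on these libraries where they do the work, as an engineer would, in place of code of your own. Each camera call takes 0.05 s, during which the arm holds its last target. There are 200 camera calls.

## Working session

There is one attempt and no reset: what is moved stays moved. The work goes in short steps, Python scripts to look and compute and a shell command to move; the robot and the scene stay as the last step left them, time stands still between calls to the robot, and variables do not carry over. Pictures are saved under pics/ and viewed, at most 10 in all, crops included, and the job is handed in when it is done.

```bash
mkdir -p pics; ls
python3 - <<'E'
from plant import bot,vision,order
import cv2,numpy as np
s=bot.read_state();print(s['clock'],s['eef_pos'],np.round(s['tcp_rot'],3).tolist(),s['wrist_force'])
for c in ['scene','top']:
    im,d=vision.read_camera(c);cv2.imwrite(f'pics/{c}1.png',im);np.save(f'pics/{c}_d.npy',d)
    for n in ['filter','spent1','rack','port_mouth','valve_tip','valve_base','oil','objective_case','port']:
        print(c,n,[(np.round(r['position']).tolist(),round(r['p'],2)) for r in vision.mark_of(c,n)][:5])
E
```

```text
pics
0.0 [204.08042067 510.19505948 242.83318545] [[-0.928, 0.372, -0.001], [0.372, 0.928, -0.002], [0.0, -0.002, -1.0]] [0.06993796 0.08496732 0.40325392]
scene filter [([447.0, 159.0, 5.0], 0.87), ([384.0, 70.0, -1.0], 0.76), ([368.0, 166.0, -2.0], 0.71), ([365.0, 228.0, -0.0], 0.59)]
scene spent1 [([484.0, 310.0, 6.0], 0.91), ([463.0, 232.0, 8.0], 0.72), ([450.0, 160.0, 98.0], 0.37)]
scene rack [([459.0, 237.0, 2.0], 0.97)]
scene port_mouth [([555.0, -95.0, 61.0], 0.81)]
scene valve_tip [([474.0, -348.0, 98.0], 0.68), ([510.0, -337.0, -2.0], 0.39)]
scene valve_base [([506.0, -336.0, -2.0], 0.79)]
scene oil [([670.0, 48.0, 0.0], 0.95)]
scene objective_case [([686.0, -146.0, 1.0], 0.93), ([670.0, 43.0, -1.0], 0.57)]
scene port [([548.0, -96.0, -2.0], 0.57), ([553.0, -94.0, 64.0], 0.16)]
top filter [([384.0, 69.0, 1.0], 0.65), ([363.0, 166.0, -0.0], 0.62), ([362.0, 232.0, 4.0], 0.59), ([448.0, 158.0, 4.0], 0.58)]
top spent1 [([468.0, 236.0, 7.0], 0.71), ([482.0, 315.0, 9.0], 0.64)]
top rack [([464.0, 236.0, -3.0], 0.96), ([448.0, 157.0, 4.0], 0.62)]
top port_mouth [([552.0, -94.0, 59.0], 0.86)]
top valve_tip [([474.0, -339.0, 98.0], 0.56)]
top valve_base [([505.0, -337.0, -3.0], 0.8), ([449.0, 162.0, 5.0], 0.24)]
top oil [([669.0, 46.0, 1.0], 0.64), ([450.0, 159.0, 5.0], 0.25)]
top objective_case [([683.0, -148.0, 3.0], 0.68)]
top port [([555.0, -94.0, -1.0], 0.9)]
```

View pics/scene1.png

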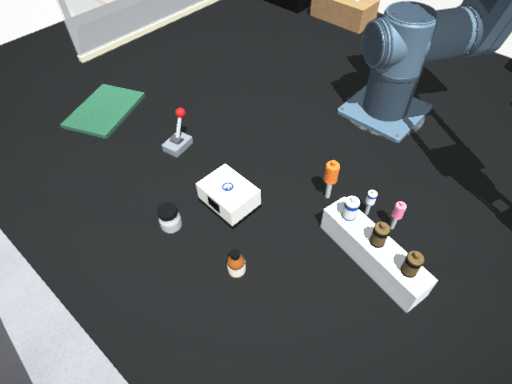

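View pics/top1.png

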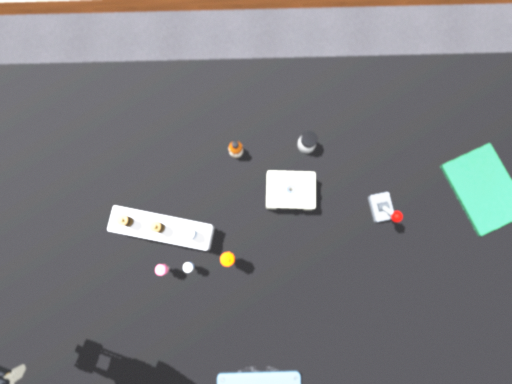

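The scene picture shows the fresh white/blue filter at the rack's near end (350,208), with a small white look-alike at (371,197) plus orange and pink ones. The port is at (228,187), with a dark slot on its left-lower face (213,204), and the lever ball is at (180,113). The top picture agrees: filter (193,235), port (290,189), ball (397,216).

```bash
cat > h.py <<'E'
import numpy as np,cv2
from plant import bot,vision
def cloud(c,im=None,d=None):
    if im is None: im,d=vision.read_camera(c)
    k=vision.calibration(c);K=np.array(k['intrinsics']);R=np.array(k['R']);t=np.array(k['t']).ravel()
    v,u=np.mgrid[:d.shape[0],:d.shape[1]]
    P=np.stack([(u-K[0,2])/K[0,0]*d,(v-K[1,2])/K[1,1]*d,d],-1)
    W=(P-t)@R
    W[d<=0]=np.nan
    return W,im
def near(W,x,y,r,z0,z1):
    return (np.hypot(W[...,0]-x,W[...,1]-y)<r)&(W[...,2]>z0)&(W[...,2]<z1)
E
python3 - <<'E'
from h import *
for c in ['scene','top']:
    W,im=cloud(c,cv2.imread(f'pics/{c}1.png'),np.load(f'pics/{c}_d.npy'))
    for n,x,y,r,z0,z1 in [('rack',462,236,150,60,72),('port',553,-95,90,55,66),('vbase',506,-337,60,18,32)]:
        p=W[near(W,x,y,r,z0,z1)]
        print(c,n,len(p),np.round(np.median(p[:,2]),1),cv2.minAreaRect(p[:,:2].astype(np.float32)))
    for n,x,y,r,z0,z1 in [('filt',448,159,35,75,140),('smallw',366,166,30,10,180),('orange',384,70,30,10,180),('pink',364,230,30,10,180),('ball',474,-343,40,75,130),('sp',466,234,30,75,140)]:
        p=W[near(W,x,y,r,z0,z1)]
        if len(p): print(c,n,len(p),'mid',np.round((p.min(0)+p.max(0))/2,1),'min',np.round(p.min(0)),'max',np.round(p.max(0)))
    hsv=cv2.cvtColor(im,cv2.COLOR_BGR2HSV)
    red=near(W,474,-343,60,60,130)&((hsv[...,0]<6)|(hsv[...,0]>174))&(hsv[...,1]>150)
    print('red',red.sum(),W[red].mean(0))
    blue=near(W,553,-95,40,50,75)&(abs(hsv[...,0].astype(int)-110)<15)&(hsv[...,1]>60)
    print('ring',blue.sum(),W[blue].mean(0),W[blue].min(0),W[blue].max(0))
E
```

```text
scene rack 2757 67.0 ((430.8719482421875, 244.2506561279297), (251.201904296875, 130.8716583251953), 76.89507293701172)
scene port 1687 61.5 ((552.9520874023438, -94.15625762939453), (122.63671875, 92.9731674194336), 86.68970489501953)
scene vbase 304 26.0 ((507.31781005859375, -335.10919189453125), (70.28773498535156, 51.92929458618164), 9.962861061096191)
scene filt 318 mid [446.5 159.8 102.1] min [431. 145.  75.] max [462. 174. 129.]
scene smallw 168 mid [365.4 166.7  46.8] min [354. 157.  10.] max [377. 177.  83.]
scene orange 361 mid [385.2  69.2  66.6] min [370.  55.  11.] max [400.  84. 123.]
scene pink 229 mid [363.  230.8  51.4] min [351. 219.  10.] max [375. 242.  93.]
scene ball 102 mid [ 476.3 -340.3   92.9] min [ 464. -353.   75.] max [ 489. -328.  111.]
scene sp 363 mid [464.6 237.3 102.3] min [449. 222.  75.] max [480. 252. 129.]
red 74 [ 477.27418813 -337.0786119   101.75225532]
ring 34 [554.85802078 -92.32893532  63.03416542] [ 541.60527659 -105.70806537   59.04837185] [565.92989473 -80.85721226  65.61195444]
top rack 1920 66.6 ((431.6789855957031, 244.80288696289062
[... 323 characters left out ...]
.  157.7 101.5] min [434. 144.  75.] max [464. 172. 128.]
top smallw 73 mid [368.9 164.8  63.6] min [360. 156.  44.] max [378. 174.  84.]
top orange 143 mid [385.5  67.2  95. ] min [371.  53.  67.] max [401.  81. 123.]
top pink 98 mid [364.6 228.9  51.6] min [354. 218.  11.] max [375. 239.  92.]
top ball 100 mid [ 476.6 -341.8   92.5] min [ 464. -354.   75.] max [ 490. -329.  110.]
top sp 174 mid [465.6 235.9 102.9] min [451. 221.  76.] max [480. 250. 129.]
red 84 [ 475.18464957 -340.19539099  104.20608062]<stdin>:14: RuntimeWarning: Mean of empty slice.
  ret = um.true_divide(
Traceback (most recent call last):
ValueError: zero-size array to reduction operation minimum which has no identity
```

The rack, port and valve sizes and heights match what's given. Filter is at (448,159), port mouth at (554.5,-94.3), and the valve x axis is at about +9.5°. Moving above the filter.

```bash
python3 -m jog '[[[-0.0397,-0.0261,0],[0,0,0],0.06],[[-0.0397,-0.0261,0],[0,0,0],0.06],[[-0.0397,-0.0261,0],[0,0,0],0.06],[[-0.0397,-0.0261,0],[0,0,0],0.06],[[-0.0397,-0.0261,0],[0,0,0],0.06],[[-0.0397,-0.0261,0],[0,0,0],0.06],[[-0.0397,-0.0261,0],[0,0,0],0.06],[[-0.0397,-0.0261,0],[0,0,0],0.06],[[-0.0397,-0.0261,0],[0,0,0],0.06],[[0,0,0],[0,0,0.15],0.06],[[0,0,0],[0,0,0],0.06]]' 40
python3 - <<'E'
from h import *
W,im=cloud('wrist');cv2.imwrite('pics/w1.png',im)
s=bot.read_state();print(s['eef_pos'],np.round(s['tcp_rot'],4).tolist(),s['wrist_force'])
for n in ['filter','filter_grip']: print([(np.round(r['position']).tolist(),round(r['p'],2)) for r in vision.mark_of('wrist',n)])
for z0,z1 in [(112,120),(121,132),(75,132)]:
    p=W[near(W,448,159,30,z0,z1)]
    if len(p): print(z0,len(p),np.round((p.min(0)+p.max(0))/2,1),np.round(p.max(0)-p.min(0),1))
E
```

```text
clock: 2.38
eef_pos: [449.0, 159.2, 243.6]
tcp_rot: [[-0.862, 0.506, -0.0], [0.506, 0.862, 0.0], [0.0, -0.0, -1.0]]
wrist_force: [-0.1, 0.2, 0.3]
gripper_width: 60.0
gripper_force: 0.0
[448.74743319 159.67813288 243.63530215] [[-0.8636, 0.5041, -0.0001], [0.5041, 0.8636, 0.0001], [0.0002, 0.0, -1.0]] [ 0.3267954  -0.69535932 -0.05784592]
[([367.0, 229.0, 3.0], 0.89), ([449.0, 159.0, 7.0], 0.87), ([366.0, 168.0, 0.0], 0.72), ([382.0, 72.0, -4.0], 0.68)]
[([379.0, 64.0, 89.0], 0.97), ([362.0, 231.0, 70.0], 0.79), ([363.0, 165.0, 64.0], 0.74), ([447.0, 160.0, 100.0], 0.7)]
112 612 [445.7 159.3 115.6] [30.2 30.5  7.1]
121 101 [446.  159.7 124.9] [10.   9.7  7.6]
75 875 [445.7 159.3 101.9] [30.2 30.5 53.6]
```

View pics/w1.png

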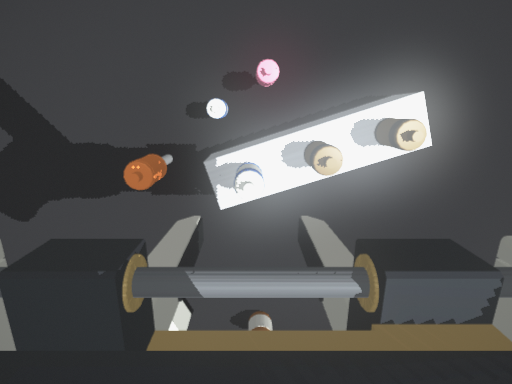

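The wrist picture shows the filter at (248,180) between the jaws' lines, with its neighbours along the rack at (327,160) and (410,135). The turn's sign took the jaws away from the rack line, so I'm turning back to about 77° and then descending.

```bash
python3 -m jog '[[[0,0,0],[0,0,-0.15],0.06],[[0,0,0],[0,0,-0.15],0.06],[[0.002,-0.0005,0.03],[0,0,0],0.06],[[0,0,0.04],[0,0,0],0.06],[[0,0,0.035],[0,0,0],0.06],[[0,0,0.025],[0,0,0],0.06],[[0,0,0.0115],[0,0,0],0.06],[[0,0,0],[0,0,0],0.06],[[0,0,0],[0,0,0],0.02],[[0,0,0],[0,0,0],0.02],[[0,0,0],[0,0,0],0.02],[[0,0,0],[0,0,0],0.02]]' 40
```

```text
clock: 4.03
eef_pos: [447.1, 159.7, 102.6]
tcp_rot: [[-0.973, 0.229, 0.001], [0.229, 0.973, 0.0], [-0.001, 0.0, -1.0]]
wrist_force: [0.1, 0.7, 2.4]
gripper_width: 29.5
gripper_force: 40.0
```

```bash
python3 -m jog '[[[0,0,-0.02],[0,0,0],0.02],[[0,0,-0.035],[0,0,0],0.02],[[0,0,-0.035],[0,0,0],0.02],[[-0.0232,-0.0318,0],[0,0,0],0.02],[[-0.0232,-0.0318,0],[0,0,0],0.02],[[-0.0232,-0.0318,0],[0,0,0],0.02],[[-0.0232,-0.0318,0],[0,0,0],0.02],[[-0.0232,-0.0318,0],[0,0,0],0.02],[[-0.0232,-0.0318,0],[0,0,0],0.02],[[-0.0235,-0.0317,0],[0,0,0],0.02],[[0,0,0],[0,0,0],0.02],[[0,0,0],[0,0,0],0.02]]' 40
python3 - <<'E'
from h import *
s=bot.read_state();print(s['clock'],s['eef_pos'],s['wrist_force'],s['gripper_width'])
for c in ['scene','top','wrist']:
    W,im=cloud(c);cv2.imwrite(f'pics/{c}2.png',im);np.save(f'pics/{c}2_d.npy',W)
    p=W[near(W,554,-94,90,55,66)]
    if len(p): print(c,'port',len(p),cv2.minAreaRect(p[:,:2].astype(np.float32)))
    for z0,z1 in [(90,108),(110,140),(155,172),(152,205)]:
        p=W[near(W,554,-94,22,z0,z1)]
        if len(p)>3: print(c,z0,len(p),'min',np.round(p.min(0),1),'max',np.round(p.max(0),1))
im=cv2.imread('pics/scene2.png')[90:290,150:350];cv2.imwrite('pics/s2c.png',cv2.resize(im,(600,600),interpolation=cv2.INTER_CUBIC))
E
```

```text
clock: 5.52
eef_pos: [553.7, -93.7, 191.8]
tcp_rot: [[-0.973, 0.229, -0.001], [0.229, 0.973, 0.001], [0.001, 0.001, -1.0]]
wrist_force: [0.2, 0.1, -0.1]
gripper_width: 29.5
gripper_force: 40.0
5.525 [553.67421218 -93.74045836 191.75297898] [ 0.21209138  0.08707012 -0.13142223] 29.499124398895525
scene port 1605 ((552.8235473632812, -94.46797180175781), (123.08416748046875, 91.4494857788086), 87.03656005859375)
scene 90 18 min [550.1 -96.9  97.3] max [557.7 -86.5 107.9]
scene 110 57 min [547.4 -96.6 110.2] max [559.  -85.5 139.5]
scene 155 46 min [ 552.1 -111.5  158. ] max [568.  -76.8 171.9]
scene 152 155 min [ 552.1 -115.8  158. ] max [568.4 -76.1 204.9]
top port 780 ((537.2379760742188, -95.51939392089844), (116.03174591064453, 54.87995910644531), 85.24373626708984)
top 90 4 min [549.3 -96.   96.2] max [552.6 -88.4 103.6]
top 155 10 min [541.  -99.5 159.7] max [544.8 -82.6 171.5]
top 152 17 min [ 540.4 -106.9  159.7] max [545.3 -82.6 203.6]
wrist port 8691 ((553.3189697265625, -93.96916961669922), (120.2215347290039, 90.3031234741211), 86.93709564208984)
wrist 90 41 min [547.3 -97.4  98.3] max [552.8 -86.5 107.7]
wrist 110 95 min [546.9 -96.9 110.2] max [552.4 -86.6 131.8]
wrist 155 369 min [ 537.6 -110.2  158.7] max [553.9 -73.  172. ]
wrist 152 2059 min [ 537.4 -110.4  158.7] max [561.2 -72.7 205. ]
```

View pics/s2c.png

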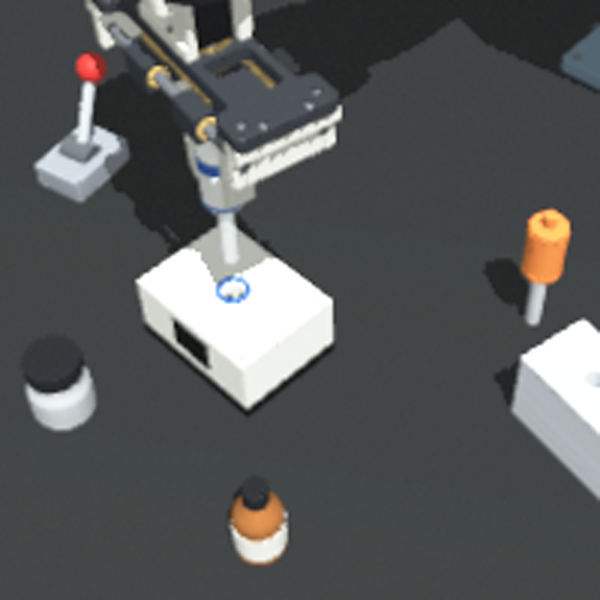

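View pics/wrist2.png

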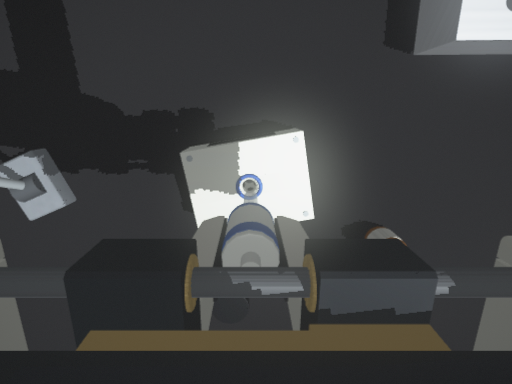

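Scene crop: the tube hangs just behind and above the blue ring (ring at crop (232,290)). Wrist: ring at (249,186), tube just below it. Now fitting the ring and tube axis more precisely.

Run:
```python
from h import *
for c in ['wrist','scene']:
    im=cv2.imread(f'pics/{c}2.png');W=np.load(f'pics/{c}2_d.npy')
    k=vision.calibration(c);K=np.array(k['intrinsics']);R=np.array(k['R']);t=np.array(k['t']).ravel()
    hsv=cv2.cvtColor(im,cv2.COLOR_BGR2HSV)
    m=near(W,554,-94,25,50,75)&(abs(hsv[...,0].astype(int)-110)<15)&(hsv[...,1]>90)
    v,u=np.nonzero(m);ray=(np.linalg.inv(K)@np.stack([u,v,np.ones_like(u)]))
    C=-R.T@t;dv=R.T@ray;P=(C[:,None]+dv*(61-C[2])/dv[2]).T
    A=np.c_[2*P[:,:2],np.ones(len(P))];s=np.linalg.lstsq(A,(P[:,:2]**2).sum(1),rcond=None)[0]
    print(c,'ring',len(P),s[:2],np.sqrt(s[2]+s[0]**2+s[1]**2),P.min(0),P.max(0))
    # tube: least squares cylinder axis, r=6, z 100..135
    p=W[near(W,553,-92,14,98,150)]
    from scipy.optimize import least_squares
    f=lambda a:np.hypot(p[:,0]-a[0]-a[2]*(p[:,2]-94),p[:,1]-a[1]-a[3]*(p[:,2]-94))-6
    r=least_squares(f,[553,-92,0,0],loss='soft_l1');print('tube',len(p),np.round(r.x,3))
    g=lambda a:np.hypot(p[:,0]-a[0],p[:,1]-a[1])-6
    r=least_squares(g,[553,-92],loss='soft_l1');print('upright',np.round(r.x,2))
```

```text
wrist ring 118 [553.11991469 -93.84816872] 11.440008092965247 [ 540.41395896 -105.20491558   61.        ] [563.69248186 -81.49046533  61.        ]
tube 148 [ 5.53276e+02 -9.23870e+01 -2.00000e-03 -1.00000e-03]
upright [553.25 -92.41]
scene ring 30 [553.05544767 -95.4515692 ] 11.123266056120354 [ 542.04839085 -107.54278627   61.        ] [564.41951829 -82.76909319  61.        ]
tube 92 [ 5.51787e+02 -9.32650e+01  1.80000e-02 -1.00000e-03]
upright [552.33 -93.28]
```

```bash
python3 -m jog '[[[-0.0006,-0.0017,0.01],[0,0,0],0.02],[[0,0,0.012],[0,0,0],0.02],[[0,0,0.008],[0,0,0],0.02],[[0,0,0.002],[0,0,0],0.02],[[0,0,0.001],[0,0,0],0.02],[[0,0,0.001],[0,0,0],0.02],[[0,0,0.001],[0,0,0],0.02],[[0,0,0.001],[0,0,0],0.02],[[0,0,0.001],[0,0,0],0.02]]' 50
```

```text
clock: 6.8
eef_pos: [554.4, -95.9, 155.2]
tcp_rot: [[-0.973, 0.229, 0.0], [0.229, 0.973, -0.0], [-0.0, -0.0, -1.0]]
wrist_force: [0.5, 0.7, -0.3]
gripper_width: 29.2
gripper_force: 50.0
```

```bash
python3 -m jog '[[[0,0,0.001],[0,0,0],0.02],[[0,0,0.001],[0,0,0],0.02],[[0,0,0.001],[0,0,0],0.02]]' 50; python3 -m jog '[[[0,0,0.001],[0,0,0],0.02],[[0,0,0.001],[0,0,0],0.02],[[0,0,0.001],[0,0,0],0.02]]'
```

```text
clock: 7.18
eef_pos: [554.3, -95.7, 152.0]
tcp_rot: [[-0.973, 0.229, -0.0], [0.229, 0.973, 0.0], [0.0, 0.0, -1.0]]
wrist_force: [-0.9, 1.2, 0.7]
gripper_width: 29.3
gripper_force: 50.0
clock: 7.55
eef_pos: [554.3, -95.7, 149.0]
tcp_rot: [[-0.973, 0.229, -0.0], [0.229, 0.973, 0.0], [0.0, 0.0, -1.0]]
wrist_force: [-0.9, 1.7, 0.7]
gripper_width: 29.3
gripper_force: 50.0
```

```bash
cat > ok.py <<'E'
import sys
from plant import bot
s=bot.read_state();f=abs(s['wrist_force'][2]);sys.exit(f>float(sys.argv[1]))
E
python3 -m jog '[[[0.0003,0.0005,0.001],[0,0,0],0.02],[[0,0,0.001],[0,0,0],0.02],[[0,0,0.001],[0,0,0],0.02],[[0,0,0.001],[0,0,0],0.02]]' && python3 ok.py 8 && python3 -m jog '[[[0,0,0.001],[0,0,0],0.02],[[0,0,0.001],[0,0,0],0.02]]' | grep -v rot && python3 ok.py 9 && python3 -m jog '[[[0,0,0.001],[0,0,0],0.02]]'| grep -v rot  && python3 ok.py 10 && python3 -m jog '[[[0,0,0.001],[0,0,0],0.02]]'| grep -v rot
```

```text
clock: 8.05
eef_pos: [554.3, -95.5, 145.1]
tcp_rot: [[-0.973, 0.229, 0.0], [0.229, 0.973, -0.0], [-0.0, -0.0, -1.0]]
wrist_force: [-0.6, 0.1, 0.1]
gripper_width: 29.1
gripper_force: 50.0False
```

```bash
sed -i 's/sys.exit(f>float(sys.argv\[1\]))/sys.exit(int(f>float(sys.argv[1])))/' ok.py
python3 -m jog '[[[0,0,0.001],[0,0,0],0.02],[[0,0,0.001],[0,0,0],0.02]]' | grep -v rot && python3 ok.py 9 && python3 -m jog '[[[0,0,0.001],[0,0,0],0.02]]'| grep -v rot  && python3 ok.py 10 && python3 -m jog '[[[0,0,0.001],[0,0,0],0.02]]'| grep -v rot && python3 ok.py 10 && python3 -m jog '[[[0,0,0.001],[0,0,0],0.02]]'| grep -v rot&& python3 ok.py 10 && python3 -m jog '[[[0,0,0.001],[0,0,0],0.02]]'| grep -v rot
```

```text
clock: 8.3
eef_pos: [554.5, -95.4, 143.6]
wrist_force: [-1.2, 0.3, 5.6]
gripper_width: 29.1
gripper_force: 50.0
clock: 8.43
eef_pos: [554.6, -95.3, 143.1]
wrist_force: [-1.8, 2.7, 8.5]
gripper_width: 29.3
gripper_force: 50.0
clock: 8.55
eef_pos: [554.7, -95.4, 142.6]
wrist_force: [-3.4, 1.4, 12.1]
gripper_width: 29.6
gripper_force: 50.0
```

```bash
python3 ok.py 15 && python3 -m jog '[[[0,0,0.0007],[0,0,0],0.02]]' | grep -v rot && python3 ok.py 15 && python3 -m jog '[[[0,0,0.0007],[0,0,0],0.02]]'| grep -v rot  && python3 ok.py 15 && python3 -m jog '[[[0,0,0.0007],[0,0,0],0.02]]'| grep -v rot && python3 ok.py 15 && python3 -m jog '[[[0,0,0.0007],[0,0,0],0.02]]'| grep -v rot
```

```text
clock: 8.68
eef_pos: [554.8, -95.4, 142.4]
wrist_force: [-2.9, 2.1, 15.5]
gripper_width: 29.5
gripper_force: 50.0
```

```bash
python3 -m jog '[[[0.0007,0.0002,0],[0,0,0],0.02],[[0,0,0],[0,0,0],0.02]]' && python3 ok.py 17 && python3 -m jog '[[[0,0,0.0005],[0,0,0],0.02]]'| grep -v rot; python3 -c "
from plant import bot
s=bot.read_state();print(s['ft_torque'],s['wrist_force'],s['eef_pos'])"
```

```text
clock: 8.93
eef_pos: [554.4, -95.3, 142.4]
tcp_rot: [[-0.974, 0.229, 0.003], [0.229, 0.974, -0.001], [-0.003, -0.001, -1.0]]
wrist_force: [-1.9, 0.7, 11.4]
gripper_width: 29.5
gripper_force: 50.0
clock: 9.05
eef_pos: [554.4, -95.2, 142.0]
wrist_force: [-2.5, 1.8, 10.7]
gripper_width: 29.3
gripper_force: 50.0
[0.36531834 0.47022294 0.05635422] [-2.53712148  1.75555329 10.68578164] [554.4119922  -95.22206645 141.977583  ]
```

Easing the side load helped. Continuing.

```bash
python3 -m jog '[[[0.0005,0.0002,0.0005],[0,0,0],0.02]]'|grep -v rot && python3 ok.py 16 && python3 -m jog '[[[0,0,0.0007],[0,0,0],0.02]]'| grep -v rot; python3 ok.py 16 && python3 -m jog '[[[0,0,0.0007],[0,0,0],0.02]]'| grep -v rot ; python3 ok.py 16 && python3 -m jog '[[[0,0,0.0007],[0,0,0],0.02]]'| grep -v rot
```

```text
clock: 9.18
eef_pos: [554.3, -95.0, 141.4]
wrist_force: [-1.1, 0.3, 12.1]
gripper_width: 29.4
gripper_force: 50.0
clock: 9.3
eef_pos: [554.4, -95.0, 141.2]
wrist_force: [-1.7, 1.2, 13.8]
gripper_width: 29.4
gripper_force: 50.0
clock: 9.43
eef_pos: [554.5, -95.1, 140.4]
wrist_force: [-1.5, 1.1, 11.7]
gripper_width: 29.4
gripper_force: 50.0
clock: 9.55
eef_pos: [554.4, -95.2, 139.6]
wrist_force: [-1.3, 0.8, 10.6]
gripper_width: 29.3
gripper_force: 50.0
```

```bash
python3 -m jog '[[[0.0002,0.0002,0.0007],[0,0,0],0.02]]'|grep -E 'pos|wrist' && python3 ok.py 15 && python3 -m jog '[[[0,0,0.0007],[0,0,0],0.02]]'| grep -E 'pos|wrist'; python3 ok.py 15 && python3 -m jog '[[[0,0,0.0007],[0,0,0],0.02],[[0,0,0.0007],[0,0,0],0.02]]'| grep -E 'pos|wrist' ; python3 ok.py 15 && python3 -m jog '[[[0,0,0.0007],[0,0,0],0.02],[[0,0,0.0007],[0,0,0],0.02]]'| grep -E 'pos|wrist'
```

```text
eef_pos: [554.4, -95.1, 138.7]
wrist_force: [-0.6, -0.5, 10.9]
eef_pos: [554.4, -95.0, 137.9]
wrist_force: [-0.8, 0.9, 10.2]
eef_pos: [554.4, -95.0, 136.4]
wrist_force: [-0.6, -0.2, 8.8]
eef_pos: [554.4, -95.0, 135.1]
wrist_force: [-0.9, 1.0, 10.5]
```

```bash
J(){ grep -E 'pos|wrist'; }
python3 -m jog '[[[0,0,0.001],[0,0,0],0.02],[[0,0,0.001],[0,0,0],0.02]]'|J; python3 ok.py 15 && python3 -m jog '[[[0,0,0.001],[0,0,0],0.02],[[0,0,0.001],[0,0,0],0.02]]'| J; python3 ok.py 15 && python3 -m jog '[[[0,0,0.001],[0,0,0],0.02],[[0,0,0.001],[0,0,0],0.02]]'| J ; python3 ok.py 15 && python3 -m jog '[[[0,0,0.001],[0,0,0],0.02]]'| J
python3 - <<'E'
from h import *
for c in ['scene','wrist']:
    W,im=cloud(c);cv2.imwrite(f'pics/{c}3.png',im)
    p=W[near(W,554,-94,14,61,200)]
    hsv=cv2.cvtColor(im,cv2.COLOR_BGR2HSV)
    m=near(W,554,-94,18,70,200)&(abs(hsv[...,0].astype(int)-110)<15)&(hsv[...,1]>90)
    print(c,'blue z',np.percentile(W[m][:,2],[1,10,50,90,99]) if m.any() else None)
E
```

```text
eef_pos: [554.4, -95.0, 133.1]
wrist_force: [-0.6, 0.5, 9.1]
eef_pos: [554.4, -95.0, 131.1]
wrist_force: [-1.4, -0.2, 9.8]
eef_pos: [554.4, -95.0, 129.0]
wrist_force: [-1.4, 0.8, 10.2]
eef_pos: [554.4, -95.0, 128.0]
wrist_force: [-0.3, -0.0, 10.4]
scene blue z [129.09791071 129.77209391 133.56599075 136.46670649 136.90337571]
wrist blue z [ 96.35557018 128.95221002 133.33921049 136.9417747  138.29482591]
```

Run:
```python
from h import *
W,im=cloud('scene',cv2.imread('pics/scene1.png'),np.load('pics/scene_d.npy'))
hsv=cv2.cvtColor(im,cv2.COLOR_BGR2HSV)
m=near(W,448,159,25,60,200)&(abs(hsv[...,0].astype(int)-110)<15)&(hsv[...,1]>90)
print(np.round(np.sort(W[m][:,2])))
im=cv2.imread('pics/scene3.png');W,_=cloud('scene')
m=near(W,554,-94,25,70,200);hsv=cv2.cvtColor(im,cv2.COLOR_BGR2HSV)
m&=(abs(hsv[...,0].astype(int)-110)<15)&(hsv[...,1]>90)
print(np.round(np.sort(W[m][:,2])))
cv2.imwrite('pics/s3c.png',cv2.resize(im[110:230,170:290],(600,600),interpolation=cv2.INTER_CUBIC))
```

```text
[ 69.  70.  71.  71.  72.  72. 100. 101. 102. 103. 104. 104. 104. 104.
 104. 104. 105. 105. 105. 105. 105. 106. 106. 106. 107. 107. 107. 107.
 107. 108. 108. 108. 109. 109. 109. 109. 109. 110. 110. 110. 110. 110.
 110. 111. 111. 111. 111. 112. 112. 113.]
[130. 130. 130. 131. 131. 131. 131. 132. 132. 133. 133. 134. 135. 135.
 136. 137.]
```

View pics/s3c.png

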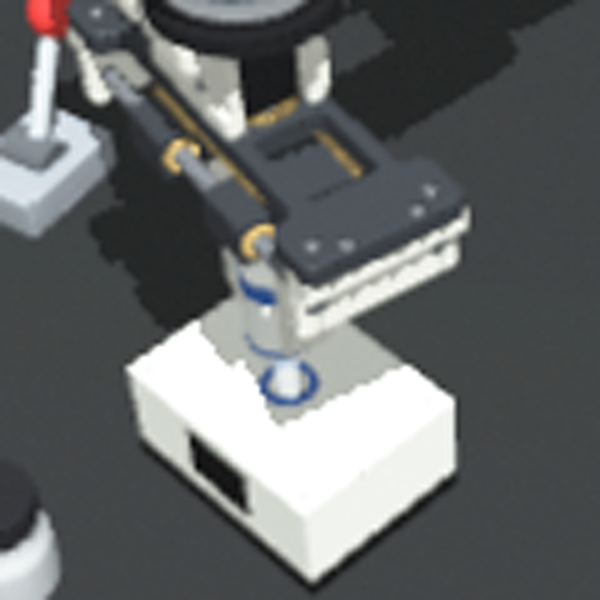

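The crop shows the tube entering the ring with the filter upright. The band is where it should be, so nothing has slipped in the grip. The slot is still dark, so the tab is not out. From here I'm using single-row steps.

```bash
J(){ grep -E 'pos|wrist'; }
python3 ok.py 14 && python3 -m jog '[[[0,0,0.0008],[0,0,0],0.02]]'|J; python3 ok.py 14 && python3 -m jog '[[[0,0,0.0008],[0,0,0],0.02]]'| J; python3 ok.py 14 && python3 -m jog '[[[0,0,0.0008],[0,0,0],0.02]]'| J ; python3 ok.py 14 && python3 -m jog '[[[0,0,0.0008],[0,0,0],0.02]]'| J;python3 ok.py 14 && python3 -m jog '[[[0,0,0.0008],[0,0,0],0.02]]'|J; python3 ok.py 14 && python3 -m jog '[[[0,0,0.0008],[0,0,0],0.02]]'| J; python3 ok.py 14 && python3 -m jog '[[[0,0,0.0008],[0,0,0],0.02]]'| J ; python3 ok.py 14 && python3 -m jog '[[[0,0,0.0008],[0,0,0],0.02]]'| J
```

```text
eef_pos: [554.4, -95.0, 127.1]
wrist_force: [-0.8, -0.3, 9.3]
eef_pos: [554.4, -95.0, 126.4]
wrist_force: [-0.2, 0.6, 9.3]
eef_pos: [554.4, -95.0, 125.6]
wrist_force: [-0.4, -0.1, 9.3]
eef_pos: [554.4, -95.0, 124.9]
wrist_force: [-0.6, 1.1, 10.3]
eef_pos: [554.5, -95.0, 124.1]
wrist_force: [-0.8, 0.1, 10.0]
eef_pos: [554.5, -95.0, 123.4]
wrist_force: [-0.9, 1.3, 11.3]
eef_pos: [554.4, -95.0, 122.6]
wrist_force: [-0.8, 0.6, 10.9]
eef_pos: [554.4, -95.0, 121.7]
wrist_force: [-0.3, 1.5, 9.4]
```

```bash
J(){ grep -E 'pos|wrist'; }
python3 ok.py 14 && python3 -m jog '[[[0,0,0.0008],[0,0,0],0.02]]'|J; python3 ok.py 14 && python3 -m jog '[[[0,0,0.0008],[0,0,0],0.02]]'| J; python3 ok.py 14 && python3 -m jog '[[[0,0,0.0008],[0,0,0],0.02]]'| J ; python3 ok.py 14 && python3 -m jog '[[[0,0,0.0008],[0,0,0],0.02]]'| J;python3 ok.py 14 && python3 -m jog '[[[0,0,0.0008],[0,0,0],0.02]]'|J; python3 ok.py 14 && python3 -m jog '[[[0,0,0.0008],[0,0,0],0.02]]'| J; python3 ok.py 14 && python3 -m jog '[[[0,0,0.0008],[0,0,0],0.02]]'| J ; python3 ok.py 14 && python3 -m jog '[[[0,0,0.0008],[0,0,0],0.02]]'| J
```

```text
eef_pos: [554.4, -95.0, 120.8]
wrist_force: [-0.6, 0.4, 9.1]
eef_pos: [554.4, -95.0, 120.0]
wrist_force: [-0.2, 0.8, 10.4]
eef_pos: [554.4, -95.0, 119.2]
wrist_force: [-0.8, 0.2, 9.6]
eef_pos: [554.4, -95.0, 118.4]
wrist_force: [-0.5, 0.7, 9.6]
eef_pos: [554.4, -95.0, 117.6]
wrist_force: [-1.2, -0.0, 10.4]
eef_pos: [554.4, -95.0, 116.9]
wrist_force: [-1.9, 0.5, 9.4]
eef_pos: [554.4, -95.0, 116.0]
wrist_force: [-0.2, 0.8, 10.7]
eef_pos: [554.5, -95.0, 115.3]
wrist_force: [-1.7, 0.5, 13.2]
```

```bash
J(){ grep -E 'pos|wrist'; }
python3 ok.py 17 && python3 -m jog '[[[0,0,0.0006],[0,0,0],0.02]]'|J; python3 ok.py 17 && python3 -m jog '[[[0,0,0.0006],[0,0,0],0.02]]'| J; python3 ok.py 17 && python3 -m jog '[[[0,0,0.0006],[0,0,0],0.02]]'| J ; python3 ok.py 17 && python3 -m jog '[[[0,0,0.0006],[0,0,0],0.02]]'| J;python3 ok.py 17 && python3 -m jog '[[[0,0,0.0006],[0,0,0],0.02]]'|J
```

```text
eef_pos: [554.6, -95.0, 115.1]
wrist_force: [-1.5, 1.2, 17.1]
```

```bash
J(){ grep -E 'pos|wrist|grip'; }
python3 -m jog '[[[0.0003,0,0],[0,0,0],0.02]]'|J; python3 ok.py 18 && python3 -m jog '[[[0,0,0.0004],[0,0,0],0.02]]'| J; python3 ok.py 18 && python3 -m jog '[[[0,0,0.0004],[0,0,0],0.02]]'| J
python3 - <<'E'
from h import *
W,im=cloud('scene');hsv=cv2.cvtColor(im,cv2.COLOR_BGR2HSV)
cv2.imwrite('pics/scene4.png',im)
m=near(W,600,-92,40,20,60)&(abs(hsv[...,0].astype(int)-60)<20)&(hsv[...,1]>80)
print('green',m.sum(),W[m].max(0) if m.any() else '')
E
```

```text
eef_pos: [554.4, -95.0, 115.1]
wrist_force: [-0.6, 0.0, 12.4]
gripper_width: 29.6
gripper_force: 50.0
eef_pos: [554.5, -95.0, 115.1]
wrist_force: [-1.8, 1.8, 15.7]
gripper_width: 29.3
gripper_force: 50.0
eef_pos: [554.5, -95.0, 114.8]
wrist_force: [-2.6, 0.6, 15.8]
gripper_width: 29.3
gripper_force: 50.0
green 35 [601.44024556 -80.89092332  40.48767571]
```

```bash
J(){ grep -E 'pos|wrist'; }
python3 -m jog '[[[0.0004,0,0.0004],[0,0,0],0.02]]'|J; python3 ok.py 18 && python3 -m jog '[[[0,0,0.0004],[0,0,0],0.02]]'| J; python3 ok.py 18 && python3 -m jog '[[[0,0,0.0004],[0,0,0],0.02]]'| J;python3 ok.py 18 && python3 -m jog '[[[0,0,0.0004],[0,0,0],0.02]]'| J;python3 ok.py 18 && python3 -m jog '[[[0,0,0.0004],[0,0,0],0.02]]'| J
```

```text
eef_pos: [554.4, -95.0, 114.5]
wrist_force: [-1.9, 0.5, 17.0]
eef_pos: [554.4, -94.9, 114.2]
wrist_force: [-1.6, 1.1, 16.4]
eef_pos: [554.4, -95.0, 113.9]
wrist_force: [-1.6, 0.6, 16.2]
eef_pos: [554.4, -95.0, 113.4]
wrist_force: [-2.5, 0.8, 16.0]
eef_pos: [554.4, -95.0, 112.9]
wrist_force: [-0.6, 1.2, 14.8]
```

```bash
J(){ grep -E 'pos|wrist'; }
python3 -m jog '[[[0.0003,0,0.0004],[0,0,0],0.02]]'|J; python3 ok.py 18 && python3 -m jog '[[[0,0,0.0004],[0,0,0],0.02]]'| J; python3 ok.py 18 && python3 -m jog '[[[0,0,0.0004],[0,0,0],0.02]]'| J;python3 ok.py 18 && python3 -m jog '[[[0,0,0.0004],[0,0,0],0.02]]'| J;python3 ok.py 18 && python3 -m jog '[[[0,0,0.0004],[0,0,0],0.02]]'| J
python3 - <<'E'
from h import *
W,im=cloud('scene');hsv=cv2.cvtColor(im,cv2.COLOR_BGR2HSV)
cv2.imwrite('pics/scene5.png',im)
m=near(W,600,-92,40,20,60)&(abs(hsv[...,0].astype(int)-60)<20)&(hsv[...,1]>80)
print('green',m.sum(),W[m].max(0) if m.any() else '')
E
```

```text
eef_pos: [554.3, -94.9, 112.5]
wrist_force: [0.2, 1.1, 14.9]
eef_pos: [554.3, -95.0, 112.3]
wrist_force: [-1.2, 1.2, 18.6]
green 76 [610.32055797 -81.2499852   40.25770616]
```

```bash
J(){ grep -E 'pos|wrist'; }
python3 -m jog '[[[0,0,0.0003],[0,0,0],0.02]]'|J; python3 ok.py 20 && python3 -m jog '[[[0,0,0.0003],[0,0,0],0.02]]'| J
python3 - <<'E'
from h import *
W,im=cloud('scene');hsv=cv2.cvtColor(im,cv2.COLOR_BGR2HSV)
cv2.imwrite('pics/scene6.png',im)
m=near(W,600,-92,40,20,60)&(abs(hsv[...,0].astype(int)-60)<20)&(hsv[...,1]>80)
p=W[m];print('green',m.sum(),p.max(0),np.round(np.sort(p[:,0])[-10:],1))
f=near(W,575,-95,80,40,56)&(W[...,0]>590)&~m
print('face x',np.median(W[f][:,0]),'green y',p[:,1].min())
E
```

```text
eef_pos: [554.4, -95.0, 112.3]
wrist_force: [-2.1, 2.0, 20.4]
green 76 [610.16340622 -80.16499692  40.82370643] [608.8 608.8 609.  609.2 609.4 609.4 609.5 609.6 610.  610.2]
face x 597.6819607309287 green y -122.576000203132
```

The force climbs with no further travel, and the tab stands about 12 mm out, so the filter is home. Unloading, releasing and rising.

```bash
python3 -m jog '[[[0,0,-0.002],[0,0,0],0.029],[[0,0,-0.0015],[0,0,0],0.029],[[0,0,0],[0,0,0],0.045],[[0,0,0],[0,0,0],0.06],[[0,0,0],[0,0,0],0.06],[[0,0,-0.015],[0,0,0],0.06],[[0,0,-0.03],[0,0,0],0.06],[[0,0,-0.05],[0,0,0],0.06],[[0,0,-0.045],[0,0,0],0.06],[[0,0,0],[0,0,0],0.0]]'
python3 - <<'E'
from h import *
for c in ['scene','top']:
    W,im=cloud(c);hsv=cv2.cvtColor(im,cv2.COLOR_BGR2HSV);cv2.imwrite(f'pics/{c}7.png',im)
    m=near(W,600,-92,40,20,60)&(abs(hsv[...,0].astype(int)-60)<20)&(hsv[...,1]>80)
    print(c,'green',m.sum(),W[m].max(0) if m.any() else'')
    p=W[near(W,554,-94,20,64,145)];print('filter',p.min(0),p.max(0))
    p=W[near(W,508,-336,60,45,130)];print('lever',p.min(0),p.max(0))
    red=near(W,474,-343,60,80,130)&((hsv[...,0]<6)|(hsv[...,0]>174))&(hsv[...,1]>150)
    q=W[red]
    from scipy.optimize import least_squares
    r=least_squares(lambda a:np.linalg.norm(q-a,axis=1)-13,[472,-342,92],loss='soft_l1');print('ball',r.x)
im=cv2.imread('pics/scene7.png');cv2.imwrite('pics/s7c.png',cv2.resize(im[90:240,140:290],(600,600),interpolation=cv2.INTER_CUBIC))
E
```

```text
clock: 16.23
eef_pos: [554.1, -94.9, 257.8]
tcp_rot: [[-0.973, 0.229, 0.009], [0.229, 0.974, -0.003], [-0.009, -0.001, -1.0]]
wrist_force: [-0.2, -0.2, 0.5]
gripper_width: 54.2
gripper_force: 0.0
scene green 76 [610.00402215 -81.71743438  40.12917323]
filter [ 536.5985337  -108.14802779   64.03481753] [568.3153862  -77.78564897 139.26348094]
lever [ 463.54927469 -352.2938463    45.8736031 ] [ 502.41337528 -328.73097267  109.50599887]
ball [ 473.03568414 -342.35474318   96.47128888]
top green 0 
filter [ 538.18290598 -109.95456331   64.56341589] [567.66398032 -79.42187122 139.59671246]
lever [ 463.83414019 -354.04320463   77.76169117] [ 489.55548127 -330.12734574  109.67972284]
ball [ 476.24716789 -342.73744672   94.84380008]
```

View pics/s7c.png

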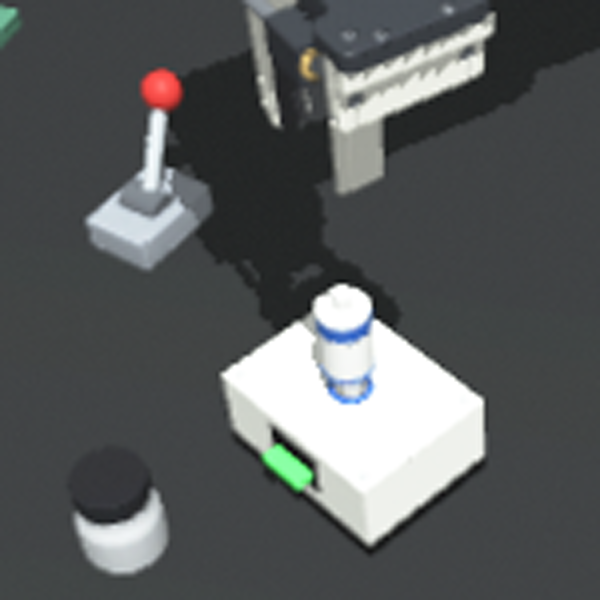

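The crop shows the filter standing upright in the ring and the green tab fully out at (288,467). The lever is still closed, with its ball at (160,90). Next I close the jaws and go to the ball's -x side.

```bash
python3 -m jog '[[[0,0,0],[0,0,-0.132],0.0],[[0,0,0],[0,0,-0.132],0.0],[[0,0,0],[0,0,-0.132],0.0],[[0.0284,-0.0383,0],[0,0,0],0.0],[[0.0284,-0.0383,0],[0,0,0],0.0],[[0.0284,-0.0383,0],[0,0,0],0.0],[[0.0284,-0.0383,0],[0,0,0],0.0],[[0.0284,-0.0383,0],[0,0,0],0.0],[[0.0284,-0.0383,0],[0,0,0],0.0],[[0,0,0],[0,0,0],0.0]]' 10
```

```text
clock: 17.58
eef_pos: [419.6, -351.0, 250.5]
tcp_rot: [[-0.987, -0.16, -0.003], [-0.16, 0.987, 0.002], [0.002, 0.002, -1.0]]
wrist_force: [-0.4, 0.6, -0.4]
gripper_width: 0.7
gripper_force: 0.0
```

```bash
python3 -m jog '[[[0,0,0.045],[0,0,0],0.0],[[0,0,0.05],[0,0,0],0.0],[[0,0,0.035],[0,0,0],0.0],[[0,0,0.013],[0,0,0],0.0],[[-0.015,0,0],[0,0,0],0.0],[[-0.008,0,0],[0,0,0],0.0],[[-0.008,0,0],[0,0,0],0.0],[[-0.008,0,0],[0,0,0],0.0],[[-0.008,0,0],[0,0,0],0.0]]' 10
python3 -m jog '[[[-0.008,0,0],[0,0,0],0.0],[[-0.008,0,0],[0,0,0],0.0],[[-0.008,0,0],[0,0,0],0.0],[[-0.008,0,0],[0,0,0],0.0],[[-0.008,0,0],[0,0,0],0.0]]'
```

```text
clock: 18.7
eef_pos: [468.7, -341.3, 109.9]
tcp_rot: [[-0.986, -0.164, 0.0], [-0.164, 0.986, -0.001], [-0.0, -0.001, -1.0]]
wrist_force: [-0.4, 0.6, 1.1]
gripper_width: 0.4
gripper_force: 0.7
clock: 19.32
eef_pos: [508.0, -334.4, 109.1]
tcp_rot: [[-0.986, -0.164, -0.0], [-0.164, 0.986, 0.0], [0.0, 0.0, -1.0]]
wrist_force: [-1.0, 0.2, -1.5]
gripper_width: 0.3
gripper_force: 0.4
```

```bash
J(){ grep -E 'pos|wrist'; }
python3 -m jog '[[[-0.005,0,0],[0,0,0],0.0],[[-0.005,0,0],[0,0,0],0.0]]'|J
python3 -m jog '[[[-0.002,0,0],[0,0,0],0.0]]'|J
python3 -m jog '[[[-0.002,0,0],[0,0,0],0.0]]'|J
python3 -m jog '[[[-0.001,0,0],[0,0,0],0.0]]'|J
python3 - <<'E'
from h import *
for c in ['scene','top']:
    W,im=cloud(c);hsv=cv2.cvtColor(im,cv2.COLOR_BGR2HSV)
    red=near(W,530,-335,60,70,130)&((hsv[...,0]<6)|(hsv[...,0]>174))&(hsv[...,1]>150)
    q=W[red]
    from scipy.optimize import least_squares
    if len(q)>5:
        r=least_squares(lambda a:np.linalg.norm(q-a,axis=1)-13,[540,-330,92],loss='soft_l1');print('ball',len(q),r.x)
E
```

```text
eef_pos: [517.6, -332.8, 109.1]
wrist_force: [-1.5, 0.7, -1.2]
eef_pos: [519.6, -332.5, 109.2]
wrist_force: [-0.7, 0.6, -1.0]
eef_pos: [521.3, -332.3, 109.3]
wrist_force: [-1.4, -0.6, -1.5]
eef_pos: [522.3, -332.1, 109.3]
wrist_force: [-0.6, 0.0, -0.7]
ball 80 [ 542.93705668 -330.50904602   94.18343987]
ball 24 [ 546.09773816 -330.81101929   92.81722784]
```

```bash
J(){ grep -E 'pos|wrist'; }
for_check(){ python3 -c "
import sys,numpy as np
from plant import bot
sys.exit(int(np.hypot(*bot.read_state()['wrist_force'][:2])>6))"; }
python3 -m jog '[[[-0.001,0,0],[0,0,0],0.0]]'|J
for_check && python3 -m jog '[[[-0.001,0,0],[0,0,0],0.0]]'|J
for_check && python3 -m jog '[[[-0.001,0,0],[0,0,0],0.0]]'|J
for_check && python3 -m jog '[[[-0.001,0,0],[0,0,0],0.0]]'|J
for_check && python3 -m jog '[[[-0.001,0,0],[0,0,0],0.0]]'|J
for_check && python3 -m jog '[[[-0.001,0,0],[0,0,0],0.0]]'|J
```

```text
eef_pos: [523.2, -332.0, 109.4]
wrist_force: [-2.6, -0.4, 0.6]
eef_pos: [523.4, -332.0, 109.3]
wrist_force: [-6.5, -2.3, 0.4]
```

```bash
python3 -m jog '[[[-0.0007,0,0],[0,0,0],0.0],[[0,0,0],[0,0,0],0.0]]'
python3 -m jog '[[[0.01,0,0],[0,0,0],0.0],[[0.02,0,0],[0,0,0],0.0],[[0,0,-0.05],[0,0,0],0.0],[[0,0,-0.06],[0,0,0],0.0],[[0.06,0,-0.01],[0,0,0],0.0],[[0.03,0,0],[0,0,0],0.0],[[0,0,0],[0,0,0],0.0]]'
python3 - <<'E'
from h import *
for c in ['scene','top']:
    W,im=cloud(c);hsv=cv2.cvtColor(im,cv2.COLOR_BGR2HSV)
    red=near(W,530,-335,60,70,130)&((hsv[...,0]<6)|(hsv[...,0]>174))&(hsv[...,1]>150)
    q=W[red]
    from scipy.optimize import least_squares
    r=least_squares(lambda a:np.linalg.norm(q-a,axis=1)-13,[540,-330,92],loss='soft_l1');print('ball',len(q),r.x)
    if c=='scene': cv2.imwrite('pics/f.png',im)
E
```

```text
clock: 20.55
eef_pos: [523.5, -331.9, 109.3]
tcp_rot: [[-0.986, -0.165, -0.003], [-0.165, 0.986, 0.0], [0.003, 0.001, -1.0]]
wrist_force: [-6.5, -0.6, 2.2]
gripper_width: 0.3
gripper_force: 3.5
clock: 21.42
eef_pos: [405.4, -351.8, 230.2]
tcp_rot: [[-0.987, -0.162, 0.001], [-0.162, 0.987, -0.001], [-0.001, -0.001, -1.0]]
wrist_force: [0.5, 0.3, 0.9]
gripper_width: 0.4
gripper_force: 0.0
ball 83 [ 544.11662724 -329.99685955   93.6341968 ]
ball 92 [ 546.77846189 -330.51847945   92.83025127]
```

View pics/f.png

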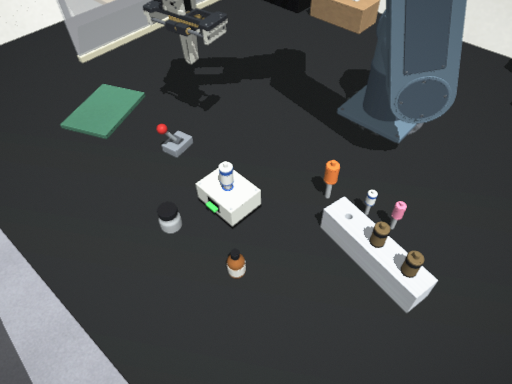

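The final picture shows the filter seated at (227,177), the green tab out at (212,207), and the ball swung over to (162,129) against its stop. Everything else is in its place.

```bash
python3 -c "
from plant import order
print(order.job_done())"
```

```text
the job is handed in; nothing more can be done
None
```

The job is handed in: the filter is home with the green tab about 12 mm out (highest vertical wrist force reading 20.4 N), then the valve was swung fully open against its stop, with nothing else disturbed.

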